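Seasonings back on their coasters

TASK

Put the seasonings back in their places, each in the middle of its own white coaster, upright: the gold-capped spice jar left of the tin and the salt shaker right of the tin, the black-capped spice jar left of the honey jar and the lemon right of the honey jar (left and right as the robot sees them, looking straight ahead from its base; the tin and the honey jar each stand midway between their two coasters). The gold-capped jar now stands on the salt shaker's coaster, so move it out of the way first. Leave the tin and the honey jar where they stand.

Things in the scene. Friction and masses are not known exactly. Their poses are not given: they have to be found in the camera images.
- gold_jar_mid (a point): Centre (53 mm above its base) of the upright glass spice jar with a gold-coloured cap: a cylinder 42 mm across, 106 mm high, 110 g. It starts on the coaster right of the tin. z points up along the jar.
- salt_mid (a point): Centre (45 mm above its base) of the upright grey-topped salt shaker: 44 mm across up to 66 mm above its base, then narrower (34 mm), 90 mm high, 100 g. It starts on the steel draining board, which lies 3 mm above the worktop. z points up.
- black_jar_mid (a point): Centre (52 mm above its base) of the upright glass spice jar with a black cap: a cylinder 40 mm across, 105 mm high, 110 g. It starts on the steel draining board, which lies 3 mm above the worktop. z points up.
- lemon_mid (a point): Centre (28 mm above where it rests) of the yellow lemon: 78 mm long along its x axis, 55 mm wide along its y axis, 56 mm high, 110 g. It starts lying on the worktop to the left. It may end up turned any way.
- coaster_tin_left_top (a point): Top centre of the coaster just to the left of the tin (+y, seen from the robot base looking along +x; the tin stands midway between its two coasters), about 105 mm from the tin's centre; the row may be turned by up to 10 degrees. One of four alike fixed white stoneware coasters with a thin blue ring, 84 mm across; their tops are 5 mm above the worktop. Its z points up.
- coaster_tin_right_top (a point): Top centre of the coaster just to the right of the tin (-y, seen from the robot base looking along +x; the tin stands midway between its two coasters), about 105 mm from the tin's centre; the row may be turned by up to 10 degrees. One of four alike fixed white stoneware coasters with a thin blue ring, 84 mm across; their tops are 5 mm above the worktop. Its z points up.
- coaster_honey_left_top (a point): Top centre of the coaster just to the left of the honey jar (+y, seen from the robot base looking along +x; the honey jar stands midway between its two coasters), about 105 mm from the honey jar's centre; the row may be turned by up to 10 degrees. One of four alike fixed white stoneware coasters with a thin blue ring, 84 mm across; their tops are 5 mm above the worktop. Its z points up.
- coaster_honey_right_top (a point): Top centre of the coaster just to the right of the honey jar (-y, seen from the robot base looking along +x; the honey jar stands midway between its two coasters), about 105 mm from the honey jar's centre; the row may be turned by up to 10 degrees. One of four alike fixed white stoneware coasters with a thin blue ring, 84 mm across; their tops are 5 mm above the worktop. Its z points up.
- tin_mid (a point): Centre (29 mm above its base) of the low loose food tin with a red and white label: 75 mm across, 58 mm high. Stays where it is. The tin and the honey jar, each with a coaster at its left and right, form two rows, one nearer the robot than the other; which is nearer changes.
- honey_mid (a point): Centre (55 mm above its base) of the loose honey jar, amber with a grey lid: 71 mm across, 110 mm high. Stays where it is.
Not all that is in view belongs to the job. Leave any pink look-alike of the part that bears gold_jar_mid alone.

How it is judged (in metres and radians):
At the end, for the whole second after the job is handed in: Gold-capped jar on the coaster left of the tin, salt on the one right of it, black-capped jar left of the honey jar: each upright within 0.1 rad, within 12 mm of the coaster's centre; lemon on the coaster right of the honey jar within 15 mm; all on the coaster, released, at rest (horizontal distance between gold_jar_mid and coaster_tin_left_top below 0.012 m and height (world z) of gold_jar_mid between 0.053 and 0.063 m and angle between each of gold_jar_mid, salt_mid, black_jar_mid's own z axis and vertical below 0.1 rad and linear speed of each of gold_jar, salt, black_jar, lemon below 0.02 m/s and horizontal distance between salt_mid and coaster_tin_right_top below 0.012 m and height (world z) of salt_mid between 0.045 and 0.055 m and horizontal distance between black_jar_mid and coaster_honey_left_top below 0.012 m and height (world z) of black_jar_mid between 0.0525 and 0.0625 m and horizontal distance between lemon_mid and coaster_honey_right_top below 0.015 m and height (world z) of lemon_mid between 0.023 and 0.043 m); the robot touches nothing.
It fails at once if the honey jar is shoved more than 15 mm from where it stood, or tipped (distance of honey_mid from where it was at the start of the episode above 0.015 m or angle between honey_mid's own z axis and vertical above 0.2 rad).
It fails at once if the tin is shoved more than 15 mm from where it stood, or tipped (distance of tin_mid from where it was at the start of the episode above 0.015 m or angle between tin_mid's own z axis and vertical above 0.2 rad).
It also fails if it takes over 106 s, if anything falls off the work surface, if the arm or the gripper's body presses on something with over 40 N, if the wrist force passes 120 N, or if a joint passes its speed limit or range.

ROBOT

A 6-joint arm with a two-finger parallel gripper is mounted at the origin on a cart in front of the work surface, level with it; the furniture and walls round the work are solid. World frame = base frame: x ahead of the robot, y to its left, z up, the work surface at z = 0. Lengths are in mm, angles in rad, forces in N, time in s.
With the tool pointing down it reaches from about 400 to 925 mm from the base axis. Payload 12.5 kg.
Tool frame: the origin (TCP) lies midway between the tips of the shut fingers; the grasp point (between the pads) lies env.grasp_offset behind it (env.grasp_offset is the distance from the TCP to the grasp point, in mm); x points along the fingers, y is the direction in which the jaws open and shut, and the axes are right-handed (so a half turn about x gives the same grasp; the last joint's range is limited). The gripper opens to 95 mm and grips with 3 to 60 N. Pads are 20 mm wide; open, the fingers measure 119 mm over their backs; the gripper's body (75 mm by 180 mm) begins 59 mm behind the grasp point.
Start: joints at [1.187, 0.491, 1.559, -0, 1.092, -0.106], TCP at [171.383, 601.061, 214.661] pointing down, gripper open.
Joint ranges: [-3.1, 3.1], [-0.84, 2.19], [0.05, 2.79], [-1.13, 4.28], [0.06, 2.93], [-2.69, 2.69]. Speed limits (rad/s): [2.22, 2.22, 2.79, 3.14, 3.14, 3.14].

INTERFACE

Orientations are given as [roll, pitch, yaw] about the fixed x, y, z axes, in that order (R = Rz(yaw) Ry(pitch) Rx(roll)).
In Python, from cell import env gives the robot as it stands.
- The arm moves only by the tool apply_moves, never from a script. Its arguments are lists of equal length, an entry for each row: "offset": the shift along the world's x, y, z in units of 25 mm (1.0 is 25 mm), a list of three; "yaw": the turn about the world's z in units of 6 degrees (1.0 is 6 degrees); "jaw": the closure, from -1 (fully open) to 1 (shut), so that 0 is half open. A call has 1 to 20 rows; each row is the pose to reach, as a shift and turn from the pose measured when the call began; what a row does not reach only later rows make up. A row lasts 1/8 s, in which the tool goes at most 62.5 mm and 10.7 degrees, less where a joint would pass 70% of its speed; a pose out of reach is approached as far as the arm can. A call with a gripper value outside its range is refused whole. The fingers move at their own pace and stop on an object; the grip force is fixed at half the most. Time passes only in rows, so rows that repeat a pose let the fingers close. It gives the time, the measured TCP pose, the force and the opening at its end, in the units of the state.
- env.state(): the state, without advancing time (a new reading comes with each control period).
- env.read_camera(name): name is "side" or "top" or "wrist"; returns a dict with "frame" (480x640x3 uint8, red, green, blue), "fx", "fy", "cx", "cy" (pixels), "distortion" ([k1, k2, p1, p2, k3] as OpenCV has them; the pictures are not rectified), "xyz" and "rotation" of the camera in the world; the wrist camera has in their place "hand_eye" (4x4, takes a point from camera to tool coordinates, whose origin is the TCP and whose axes are the tool frame's). Camera axes: x right, y down, z forward; pixel columns grow to the right and rows downward; lengths in mm; the calibration is good to about 2 mm. A picture is of the moment at which its call begins: read the wrist's pose just before it. There is no depth.
- env.job_done(): hands the job in, once; it reports no verdict.
The state is a dict: "t": time; "joints": joint angles; "qvel": joint speeds; "tau": joint torques, N m; "eef_pos": TCP position; "tcp_rot": TCP orientation; "ft_force": force on the tool from outside, world axes, zero at the start; "moment": the same for the moment, N m; "opening": opening from 0.0 (shut) to 1.0 (fully open).
Only numpy, scipy, OpenCV 4.12 (cv2) and the standard library are available. Lean on these libraries where they do the work, as an engineer would, in place of code of your own. Each camera call takes 0.05 s, during which the arm holds its last target.

## Working session

There is one attempt and no reset: what is moved stays moved. The work goes in short steps, Python scripts to look and compute and a tool call to move; the robot and the scene stay as the last step left them, time stands still between calls to the robot, and variables do not carry over. Pictures are saved under pics/ and viewed, and the job is handed in when it is done.

Besides the shell and the picture viewer there is one more tool, called after "Call:" in YAML: its name, and indented under it one key for each argument. apply_moves: Moves the arm, as the interface text tells. Its arguments: {"type":"object","properties":{"offset":{"type":"array"},"yaw":{"type":"array"},"jaw":{"type":"array"}},"required":["offset","yaw","jaw"]}

```bash
mkdir -p pics; ls; cat > h.py <<'E'
import numpy as np, cv2
from cell import env
def K(c): return np.array([[c['fx'],0,c['cx']],[0,c['fy'],c['cy']],[0,0,1.]])
def pose(c):
    R=np.array(c['rotation'],float)
    if R.shape!=(3,3):
        from scipy.spatial.transform import Rotation as S
        R=S.from_euler('xyz',R).as_matrix()
    return R,np.array(c['xyz'],float)
def ray(c,uv):
    p=cv2.undistortPoints(np.array(uv,float).reshape(-1,1,2),K(c),np.array(c['distortion'],float)).reshape(-1,2)
    R,t=pose(c); return (R@np.c_[p,np.ones(len(p))].T).T,t
def at_z(c,uv,z):
    d,t=ray(c,uv); return t+d*((z-t[2])/d[:,2])[:,None]
def proj(c,P):
    R,t=pose(c); rv=cv2.Rodrigues(R.T)[0]
    return cv2.projectPoints(np.array(P,float).reshape(-1,1,3),rv,-R.T@t,K(c),np.array(c['distortion'],float))[0].reshape(-1,2)
def save(n,f): cv2.imwrite('pics/'+n+'.png',cv2.cvtColor(f,cv2.COLOR_RGB2BGR))
E
python3 - <<'E'
from h import *
s=env.state(); print(s, env.grasp_offset)
for n in ['side','top','wrist']:
    c=env.read_camera(n); save(n+'0',c['frame']); print(n,{k:v for k,v in c.items() if k!='frame'})
E
```

```text
pics
{'t': 0.0, 'joints': array([ 1.18739311e+00,  4.91582433e-01,  1.55951016e+00,  6.70397842e-07,
        1.09168317e+00, -1.05597796e-01]), 'qvel': array([-0.00042726, -0.00089501,  0.00065336, -0.00104962,  0.00019828,
        0.00026681]), 'tau': array([-1.30009616e-03, -6.12635064e+01, -2.58190763e+01,  6.92658685e-02,
        4.80902789e-02, -1.87040123e-04]), 'eef_pos': array([171.27904667, 600.79279127, 214.02663332]), 'tcp_rot': array([-1.67689665,  1.56961322, -1.95470239]), 'ft_force': array([ 0.77591888, -0.29985503,  0.1014447 ]), 'moment': array([-0.02841027,  0.01801856, -0.00139356]), 'opening': 1.0001826081402456} 18.8
side {'fx': 620.6465887384086, 'fy': 620.6465887384086, 'cx': 322.2996015663675, 'cy': 241.10513050729648, 'distortion': array([-0.19691259,  0.        ,  0.        ,  0.        ,  0.        ]), 'xyz': array([ 375.66261489,  666.4315963 , 1038.78918045]), 'rotation': array([-2.59585195, -0.01258368, -2.86144762])}
top {'fx': 615.0804287383016, 'fy': 615.0804287383016, 'cx': 315.6505614346918, 'cy': 240.2673048222756, 'distortion': array([0.0111198, 0.       , 0.       , 0.       , 0.       ]), 'xyz': array([ 316.27193721,  102.0055167 , 1200.48350018]), 'rotation': array([-2.95092949,  0.01258017, -1.57833566])}
wrist {'fx': 425.7667055307762, 'fy': 425.7667055307762, 'cx': 320.58130108617286, 'cy': 246.09688405830386, 'distortion': array([-0.05158676,  0.        ,  0.        ,  0.        ,  0.        ]), 'hand_eye': array([[-7.83297206e-04, -2.84574421e-01,  9.58653632e-01,
        -1.69655485e+02],
       [ 9.99999317e-01,  6.09008795e-04,  9.97863008e-04,
        -5.65381167e-01],
       [-8.67794781e-04,  9.58653758e-01,  2.84573749e-01,
        -8.00348258e+01],
       [ 0.00000000e+00,  0.00000000e+00,  0.00000000e+00,
         1.00000000e+00]])}
```

View pics/top0.png

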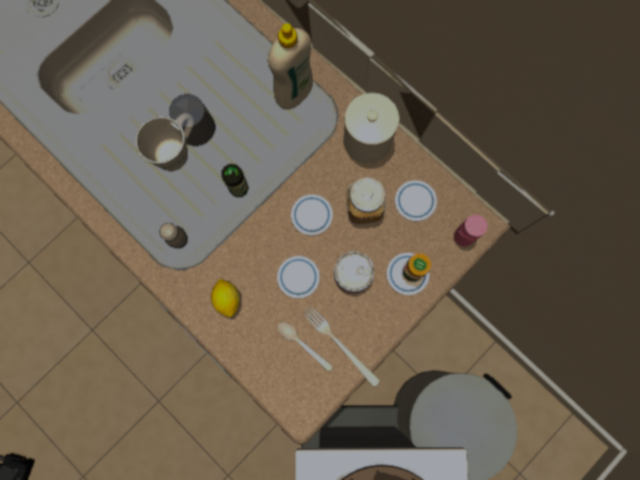

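View pics/side0.png

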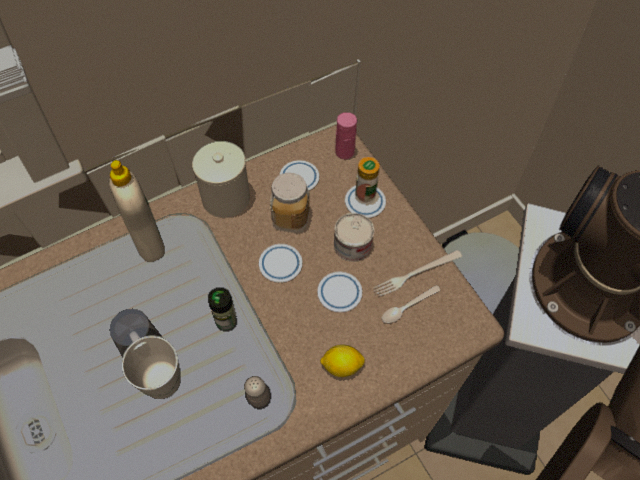

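View pics/wrist0.png

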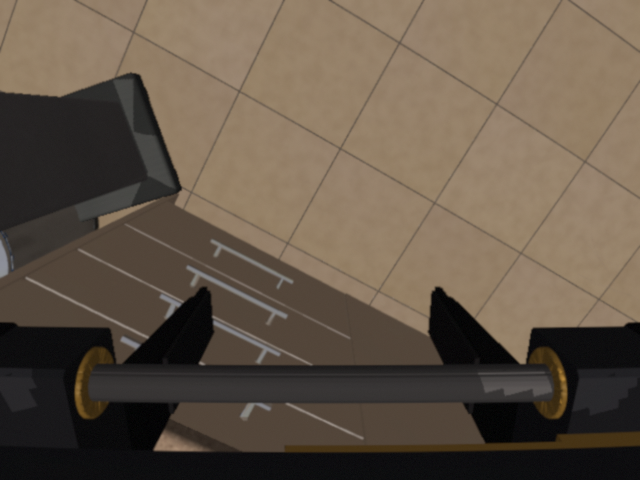

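```bash
python3 - <<'E'
from h import *
for n,(x0,y0,x1,y1) in {'top':(200,150,500,330),'side':(180,90,480,430)}.items():
    f=env.read_camera(n)['frame'][y0:y1,x0:x1]
    k=2.6 if n=='top' else 1.75
    save(n+'crop',cv2.resize(f,None,fx=k,fy=k,interpolation=cv2.INTER_CUBIC))
t=env.read_camera('top');s=env.read_camera('side')
save('misc',np.hstack([cv2.resize(t['frame'][150:330,145:265],None,fx=3,fy=3),cv2.resize(s['frame'][270:420,190:310],None,fx=3.3,fy=3.6)]))
for nm,z,a,b in [('TL',5,(298,277),(340,292)),('HL',5,(312,214.5),(280.5,263)),('HR',5,(416,200.5),(299.5,177)),('TR',5,(408,273),(365,200)),
 ('gold',111,(419,263),(368.5,164)),('tin',58,(354,265),(354,227)),('honey',110,(368,189),(291,187)),('salt',93,(168,231),(254.5,384)),('black',108,(231.5,173),(218,298)),('lemon',28,(226,299),(342,361))]:
    print(nm,at_z(t,a,z)[0].round(),at_z(s,b,z)[0].round())
E
```

```text
TL [474. 150.   5.] [475. 157.   5.]
HL [600. 122.   5.] [600. 129.   5.]
HR [626. -86.   5.] [626. -77.   5.]
TR [480. -65.   5.] [480. -59.   5.]
gold [483. -70. 111.] [483. -68. 111.]
tin [489.  43.  58.] [480.  44.  58.]
honey [622.  17. 110.] [608.  25. 110.]
salt [550. 386.  93.] [553. 395.  93.]
black [656. 269. 108.] [657. 276. 108.]
lemon [430. 287.  28.] [434. 295.  28.]
```

View pics/topcrop.png

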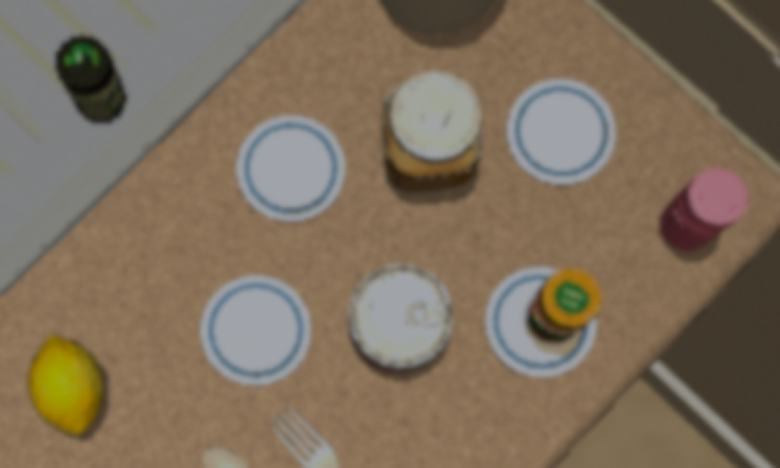

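View pics/sidecrop.png

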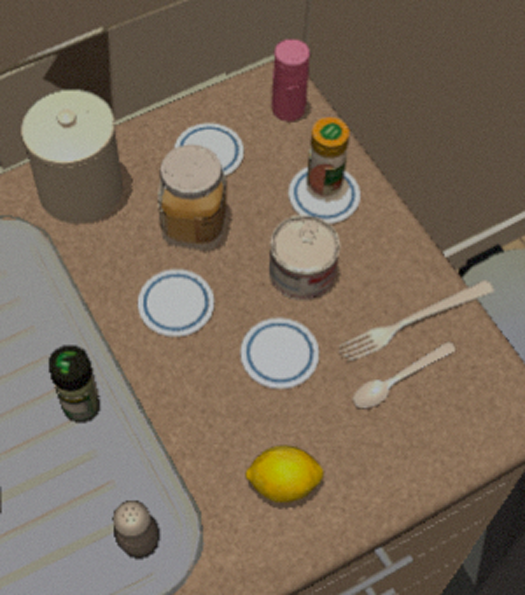

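View pics/misc.png

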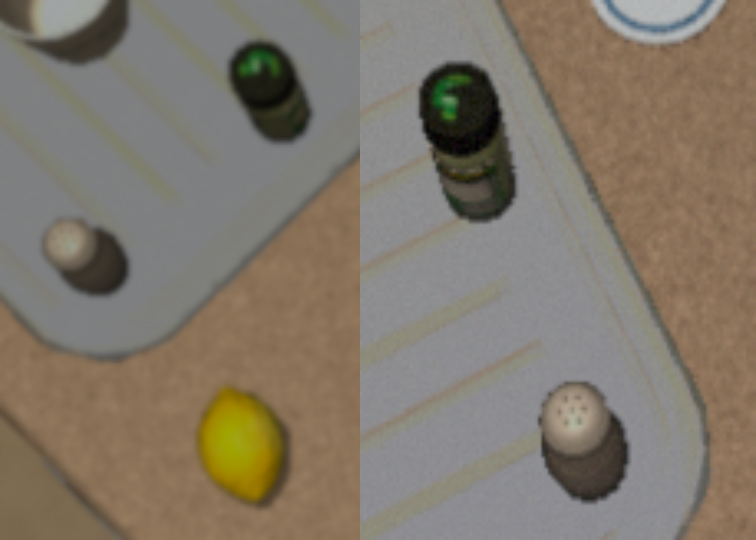

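```bash
cat >> h.py <<'E'
from scipy.spatial.transform import Rotation as S
def wrist():
    s=env.state(); c=env.read_camera('wrist')
    T=np.eye(4); T[:3,:3]=S.from_euler('xyz',s['tcp_rot']).as_matrix(); T[:3,3]=s['eef_pos']
    M=T@np.array(c['hand_eye']); c['rotation']=M[:3,:3]; c['xyz']=M[:3,3]; return c,s
E
python3 - <<'E'
from h import *
c,s=wrist(); print(S.from_euler('xyz',s['tcp_rot']).as_matrix().round(3)); print(c['xyz'])
E
```

```text
[[-0.     0.274  0.962]
 [-0.     0.962 -0.274]
 [-1.    -0.    -0.   ]]
[ 94.25095564 622.44467894 384.1663615 ]
```

Call:
apply_moves:
  offset:
    - [0,0,3]
    - [1,-2,6]
    - [3,-4.5,8]
    - [5,-7,8]
    - [7,-9.5,8]
    - [9,-12,8]
    - [11,-14.5,8]
    - [13,-17,8]
    - [14,-19.5,8]
    - [15.2,-22,8]
    - [15.2,-22,8]
    - [15.2,-22,8]
    - [15.2,-22,8]
    - [15.2,-22,8]
    - [15.2,-22,8]
  yaw: [0,-1,-2,-3.5,-5,-6.5,-8,-9.5,-11,-12.3,-12.3,-12.3,-12.3,-12.3,-12.3]
  jaw: [-1,-1,-1,-1,-1,-1,-1,-1,-1,-1,-1,-1,-1,-1,-1]

```text
t: 2.28
eef_pos: [551.0, 51.5, 414.6]
tcp_rot: [-2.363, 1.57, 2.354]
ft_force: [-0.2, 0.8, 0.6]
opening: 1.002
```

```bash
python3 - <<'E'
from h import *
c,s=wrist(); print(s['t'],s['eef_pos'],S.from_euler('xyz',s['tcp_rot']).as_matrix().round(3)[:,1],s['joints'].round(3),c['xyz'])
save('w1',c['frame'])
P=dict(TL=(474.5,153,5),HL=(600,125,5),HR=(626,-82,5),TR=(480,-62,5),lemon=(432,291,28))
for k,v in P.items(): print(k,proj(c,v).round(1))
E
```

```text
2.275 [550.998583    51.51564718 414.58368012] [ 1.     0.005 -0.   ] [-0.026  0.248  1.411  0.     1.483 -0.031] [550.57635961 131.03851806 584.25830542]
TL [[261.5 103.5]]
HL [[357.6 126.2]]
HR [[371.3 274.4]]
TR [[270.1 260.8]]
lemon [[219.8 -19. ]]
```

View pics/w1.png

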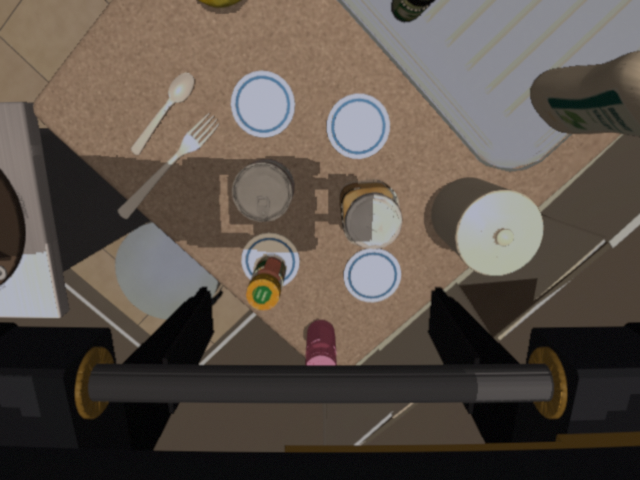

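The wrist view shows the coasters at about (263,104), (358,126), (372,274) and (270,260). The gold cap is at (263,294), its base near (270,265), and the pink look-alike is at (320,340). I'll fit the coaster edges precisely.

```bash
python3 - <<'E'
from h import *
from scipy.optimize import least_squares
c,s=wrist(); t=env.read_camera('top'); sd=env.read_camera('side')
P=dict(TL=(474.5,153,5),HL=(600,125,5),HR=(626,-82,5),TR=(480,-62,5))
th=np.linspace(0,2*np.pi,180,endpoint=False)
for nm,cam in [('wrist',c),('top',t),('side',sd)]:
    g=cam['frame'].astype(float); ch=cv2.GaussianBlur((g[:,:,2]-0*g[:,:,0]).astype(np.float32),(0,0),.8)
    for k,v in P.items():
        # radial: max negative gradient of blue channel near r=42
        cen=np.array(v,float)
        for it in range(4):
            pts=[]
            rs=np.arange(34,51,.5)
            for a in th:
                Q=np.c_[cen[0]+rs*np.cos(a),cen[1]+rs*np.sin(a),np.full(len(rs),5)]
                uv=proj(cam,Q).astype(np.float32)
                if it==0 and False: pass
                val=cv2.remap(ch,uv[:,0].reshape(1,-1),uv[:,1].reshape(1,-1),cv2.INTER_LINEAR)[0]
                d=np.gradient(val); i=np.argmin(d)
                if 0<i<len(rs)-1 and d[i]<-3: pts.append(Q[i,:2])
            pts=np.array(pts)
            f=least_squares(lambda p:np.hypot(*(pts-p[:2]).T)-p[2],[cen[0],cen[1],42],loss='soft_l1',f_scale=1)
            cen[:2]=f.x[:2]
        print(nm,k,f.x.round(1),len(pts),np.abs(f.fun).mean().round(2))
E
```

```text
wrist TL [475.4 152.2  41.6] 180 0.23
wrist HL [600.4 124.9  41.6] 180 0.23
wrist HR [627.1 -83.6  41.6] 180 0.28
wrist TR [479.7 -62.2  41.7] 145 0.35
top TL [475.4 150.9  41.7] 131 0.64
top HL [600.4 122.4  42.7] 72 0.3Traceback (most recent call last):
  File "<stdin>", line 22, in <module>
    return func(*args, **kwargs)
    vector_fun = VectorFunction(
        fun_wrapped,
    ...<6 lines>...
        workers=workers
    )
    self._update_fun()
    ~~~~~~~~~~~~~~~~^^
    self.f = self.fun_wrapped(xp_copy(self.x))
             ~~~~~~~~~~~~~~~~^^^^^^^^^^^^^^^^^
    return np.atleast_1d(self.fun(x))
                         ~~~~~~~~^^^
    return self.f(x, *self.args, **self.kwargs)
           ~~~~~~^^^^^^^^^^^^^^^^^^^^^^^^^^^^^^
  File "<stdin>", line 22, in <lambda>
ValueError: operands could not be broadcast together with shapes (0,) (2,)
```

```bash
python3 - <<'E'
from h import *
c,s=wrist()
f=c['frame']
save('wgold',cv2.resize(f[230:320,220:320],None,fx=6,fy=6,interpolation=cv2.INTER_CUBIC))
t=env.read_camera('top')
for z,uv in [(111,(263.5,293.5)),(5,(270.5,263))]: print(at_z(c,uv,z))
for p in [(483,-69),(480,-66)]:
  for z in (5,111): print(p,z,proj(c,(p[0],p[1],z)).round(1),proj(t,(p[0],p[1]-2,z)).round(1))
E
```

```text
[[484.1142966  -67.91538315 111.        ]]
[[480.86333609 -65.18883974   5.        ]]
(483, -69) 5 [[272.1 265.5]] [[411.1 271.5]]
(483, -69) 111 [[262.6 294.3]] [[419.4 263.2]]
(480, -66) 5 [[269.9 263.5]] [[409.7 273.1]]
(480, -66) 111 [[260. 292.]] [[417.8 264.9]]
```

View pics/wgold.png

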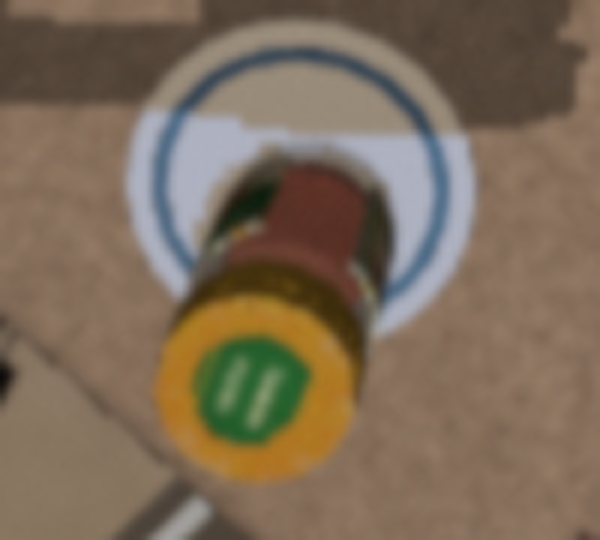

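Call:
apply_moves:
  offset:
    - [-1.4,-2.4,-2]
    - [-2.72,-4.82,-4]
    - [-2.72,-4.82,-6]
    - [-2.72,-4.82,-8]
    - [-2.72,-4.82,-10]
    - [-2.72,-4.82,-11.5]
    - [-2.72,-4.82,-13]
    - [-2.72,-4.82,-14]
    - [-2.72,-4.82,-14.74]
    - [-2.72,-4.82,-14.74]
    - [-2.72,-4.82,-14.74]
    - [-2.72,-4.82,-14.74]
  yaw: [0,0,0,0,0,0,0,0,0,0,0,0]
  jaw: [-1,-1,-1,-1,-1,-1,-1,-1,-1,-1,-1,-1]

```text
t: 4.08
eef_pos: [483.5, -68.8, 47.2]
tcp_rot: [1.335, 1.569, -0.23]
ft_force: [-0.2, 0.5, 0.2]
opening: 1.001
```

```bash
python3 - <<'E'
from h import *
c,s=wrist(); print(s['t'],s['eef_pos'],s['opening'],s['ft_force'])
save('w2',c['frame'])
print([proj(c,(483,-69,z)).round() for z in(5,65,111)])
save('top2',env.read_camera('top')['frame'][180:330,330:480].repeat(4,0).repeat(4,1))
E
```

```text
4.075 [483.49608896 -68.81421039  47.15202983] 1.0012103995864532 [-0.17012852  0.52755036  0.1902042 ]
[array([[319., 277.]]), array([[319., 331.]]), array([[319., 405.]])]
```

View pics/w2.png

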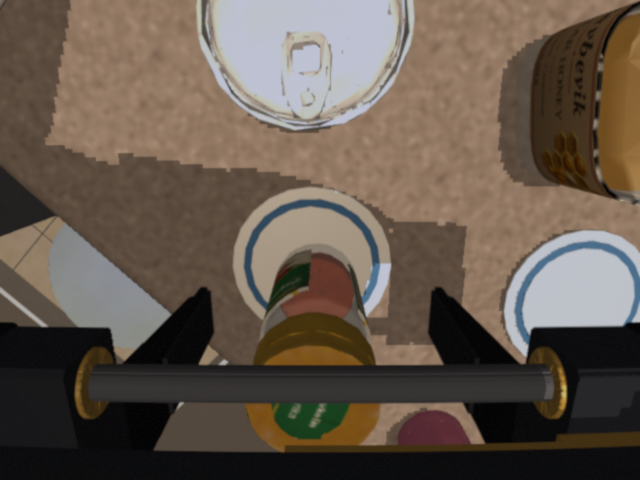

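```bash
python3 - <<'E'
from h import *
c,s=wrist()
for y in(-72,-69,-66): print(y,[proj(c,(483,y+21,z)).round(1) for z in(5,111)])
save('w2c',cv2.resize(c['frame'][180:460,220:420],None,fx=2.1,fy=2.1))
E
```

```text
-72 [array([[319.4, 244.8]]), array([[319.4, 350.9]])]
-69 [array([[319.4, 239.2]]), array([[319.5, 341.4]])]
-66 [array([[319.4, 233.6]]), array([[319.6, 331.7]])]
```

View pics/w2c.png

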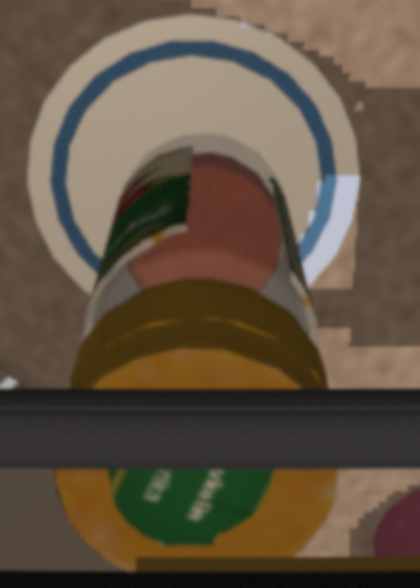

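Call:
apply_moves:
  offset:
    - [0,0,0]
    - [0,0,0]
    - [0,0,0]
    - [0,0,0]
    - [0,0,0]
    - [0,0,0]
    - [0,0,0]
    - [0,0,0]
    - [0,0,0.4]
    - [0,0,0.8]
    - [0,0,0.8]
  yaw: [0,0,0,0,0,0,0,0,0,0,0]
  jaw: [1,1,1,1,1,1,1,1,1,1,1]

```text
t: 5.6
eef_pos: [483.8, -68.9, 67.9]
tcp_rot: [1.317, 1.568, -0.247]
ft_force: [0.0, 0.3, -0.3]
opening: 0.431
```

```bash
python3 - <<'E'
from h import *
c,s=wrist(); print(s['t'],s['eef_pos'],s['opening'],s['ft_force'])
print([proj(c,(s['eef_pos'][0],y+21,25)).round(1) for y in (-72,-70,-68)])
save('w3',c['frame'][180:])
E
```

```text
5.6 [483.77915264 -68.93395839  67.9062801 ] 0.431277844633339 [ 0.02771867  0.2641044  -0.26236794]
[array([[319.9, 244.1]]), array([[320. , 240.4]]), array([[320. , 236.6]])]
```

View pics/w3.png

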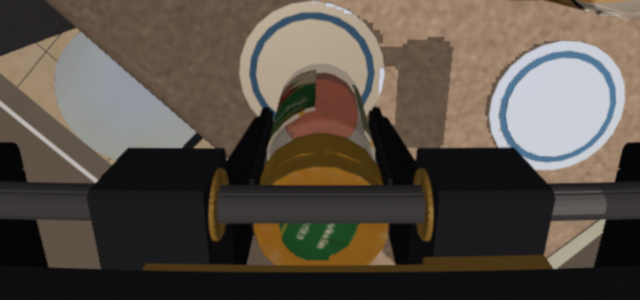

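Call:
apply_moves:
  offset:
    - [0,0,1.6]
    - [0,0,3.2]
    - [0,1.5,3.2]
    - [0,3.4,3.2]
    - [-0.34,5.2,3.2]
    - [-0.34,7,3.2]
    - [-0.34,8.4,3.2]
    - [-0.34,8.93,3]
    - [-0.34,8.93,1.5]
    - [-0.34,8.93,0.2]
    - [-0.34,8.93,0.0]
    - [-0.34,8.93,0.0]
  yaw: [0,0,0,0,0,0,0,0,0,0,0,0]
  jaw: [1,1,1,1,1,1,1,1,1,1,1,1]

```text
t: 7.15
eef_pos: [475.3, 154.0, 67.7]
tcp_rot: [1.274, 1.568, -0.291]
ft_force: [0.8, -0.7, -0.5]
opening: 0.432
```

```bash
python3 - <<'E'
from h import *
c,s=wrist(); print(s['t'],s['eef_pos'],s['opening'],s['ft_force'])
save('w4',c['frame'])
print(proj(c,(475.4,152.3,5)),proj(c,(475.4,152.3+42,5)),proj(c,(475.4,152.3+21,26)))
E
```

```text
7.15 [475.30031102 153.99397763  67.69674081] 0.4318971794276068 [ 0.83972289 -0.68407986 -0.54484218]
[[319.88380567 267.14603344]] [[320.33714013 194.95490744]] [[320.21259151 242.16990523]]
```

View pics/w4.png

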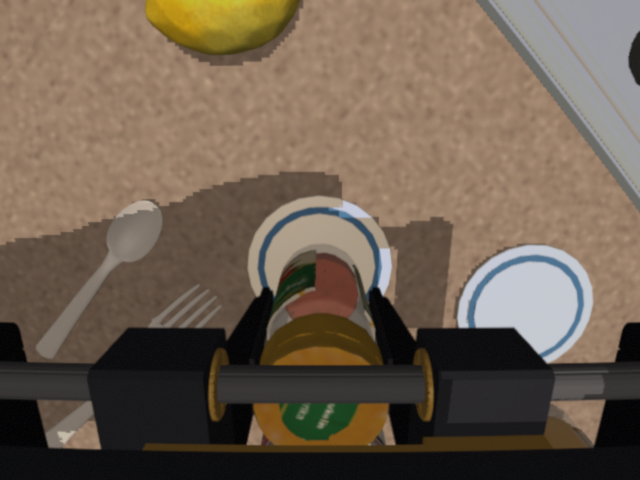

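Call:
apply_moves:
  offset:
    - [0,0,-0.4]
    - [0,0,-0.7]
    - [0,0,-0.8]
    - [0,0,-0.8]
    - [0,0,-0.8]
    - [0,0,-0.8]
    - [0,0,-0.8]
    - [0,0,-0.8]
    - [0,0,0.5]
    - [0,0,2.5]
    - [0,0,4.5]
    - [0,0,6]
  yaw: [0,0,0,0,0,0,0,0,0,0,0,0]
  jaw: [1,1,1,1,-0.4,-0.4,-0.4,-0.4,-0.4,-0.4,-0.6,-1]

```text
t: 8.7
eef_pos: [475.6, 154.2, 220.4]
tcp_rot: [1.535, 1.566, -0.031]
ft_force: [0.6, -0.5, 0.8]
opening: 0.847
```

```bash
python3 - <<'E'
from h import *
c,s=wrist(); print(s['t'],s['eef_pos'],s['opening'],s['ft_force'])
save('w5',c['frame'])
print(proj(c,[(475.4,152.3,111),(475.4,152.3,5),(475.4,173.3,5),(475.4,194.3,5),(475.4,173.3,111)]).round(1))
E
```

```text
8.7 [475.58755053 154.16218837 220.42640831] 0.8473407915568406 [ 0.56751663 -0.46789326  0.83442483]
[[318.9 244.8]
 [318.6 212.6]
 [318.7 189.9]
 [318.8 166.6]
 [319.  214.7]]
```

View pics/w5.png

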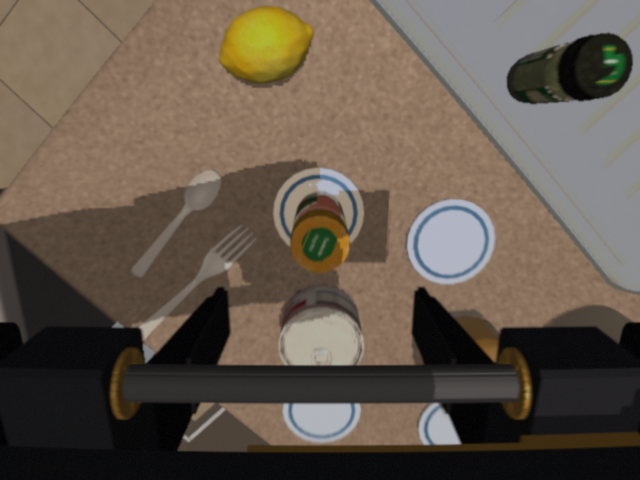

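Call:
apply_moves:
  offset:
    - [0.8,2.4,0]
    - [1.6,4.8,0]
    - [2.4,7.2,0]
    - [3.02,9.4,0]
    - [3.02,9.4,-1]
    - [3.02,9.4,-2]
    - [3.02,9.4,-2]
  yaw: [0,0,0,0,0,0,0]
  jaw: [-1,-1,-1,-1,-1,-1,-1]

```text
t: 9.62
eef_pos: [551.7, 389.1, 172.3]
tcp_rot: [1.409, 1.564, -0.155]
ft_force: [0.2, -0.5, 0.9]
opening: 1.001
```

```bash
python3 - <<'E'
from h import *
c,s=wrist(); print(s['t'],s['eef_pos'],s['opening'],s['ft_force'])
save('w6',c['frame'])
print(proj(c,[(551,389,93),(551,389,3),(551,411,3),(551,411,69)]).round(1))
E
```

```text
9.625 [551.66941321 389.14112806 172.30962952] 1.000707723802725 [ 0.17286774 -0.46288217  0.93001591]
[[318.  255.7]
 [317.7 222. ]
 [317.8 195.3]
 [318.  212.4]]
```

View pics/w6.png

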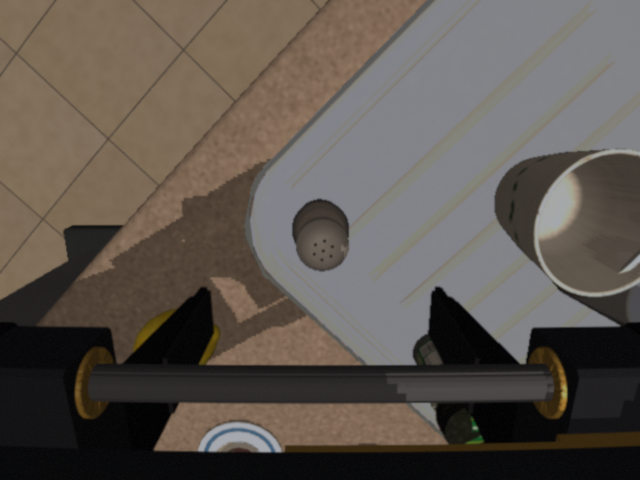

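```bash
python3 - <<'E'
from h import *
c,s=wrist()
for y in (386,389,392): print(y,proj(c,[(553,y-17,93),(553,y-17,80),(553,y-17,70),(553,y+22,3),(553,y+22,69),(553+22,y,69),(553-22,y,69)]).round(1).tolist())
save('w6c',cv2.resize(c['frame'][180:290,270:380],None,fx=5,fy=5,interpolation=cv2.INTER_CUBIC))
E
```

```text
386 [[319.6, 285.7], [319.4, 278.4], [319.3, 273.2], [318.9, 199.3], [319.7, 217.0], [352.1, 249.0], [286.8, 248.8]]
389 [[319.6, 281.2], [319.5, 274.1], [319.3, 269.0], [319.0, 195.6], [319.7, 212.5], [352.2, 244.8], [286.7, 244.5]]
392 [[319.7, 276.8], [319.5, 269.8], [319.4, 264.9], [319.0, 191.9], [319.7, 208.0], [352.3, 240.5], [286.6, 240.2]]
```

View pics/w6c.png

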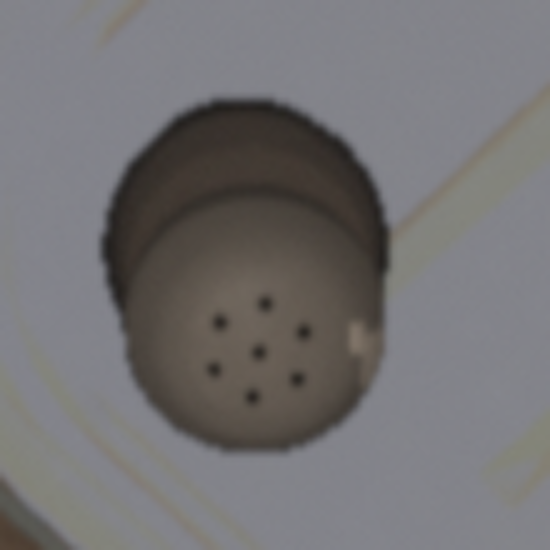

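Call:
apply_moves:
  offset:
    - [0.05,0.02,-1.5]
    - [0.05,0.02,-3]
    - [0.05,0.02,-4.2]
    - [0.05,0.02,-5.2]
    - [0.05,0.02,-5.8]
    - [0.05,0.02,-5.8]
    - [0.05,0.02,-5.8]
  yaw: [0,0,0,0,0,0,0]
  jaw: [-1,-1,-1,-1,-1,-1,-1]

```text
t: 10.6
eef_pos: [554.6, 390.3, 31.3]
tcp_rot: [1.722, 1.558, 0.157]
ft_force: [0.0, 0.9, 0.1]
opening: 1.0
```

```bash
python3 - <<'E'
from h import *
c,s=wrist(); print(s['t'],s['eef_pos'],s['opening'],s['ft_force'])
save('w7',c['frame'][180:])
for y in (387,389.5,392): print(y,proj(c,[(553,y,93),(553,y+22,3),(553,y+22,40),(553,y+22,69)]).round(1).tolist())
E
```

```text
10.6 [554.58691656 390.3202398   31.25662895] 1.000194098962858 [0.02166589 0.91084062 0.13236043]
387 [[317.2, 408.7], [316.2, 251.1], [316.6, 277.9], [317.0, 308.2]]
389.5 [[317.3, 401.7], [316.3, 246.2], [316.6, 272.1], [317.1, 301.4]]
392 [[317.3, 394.6], [316.3, 241.2], [316.7, 266.2], [317.1, 294.5]]
```

View pics/w7.png

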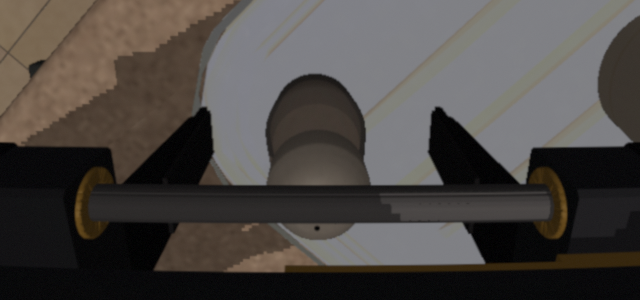

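Call:
apply_moves:
  offset:
    - [0,0,-0.1]
    - [0,0,-0.1]
    - [0,0,-0.1]
    - [0,0,-0.1]
    - [0,0,-0.1]
    - [0,0,-0.1]
    - [0,0,-0.1]
    - [0,0,-0.1]
    - [0,0,0.5]
    - [0,0,2]
    - [0,0,4]
    - [0,0,4.6]
    - [0,0,4.6]
  yaw: [0,0,0,0,0,0,0,0,0,0,0,0,0]
  jaw: [1,1,1,1,1,1,1,1,1,1,1,1,1]

```text
t: 12.28
eef_pos: [554.8, 390.5, 147.5]
tcp_rot: [1.774, 1.556, 0.209]
ft_force: [0.1, 0.0, -1.7]
opening: 0.428
```

```bash
python3 - <<'E'
from h import *
c,s=wrist(); print(s['t'],s['eef_pos'],s['tcp_rot'],s['opening'],s['ft_force'],s['joints'].round(3))
save('w8',c['frame'][180:])
E
```

```text
12.275 [554.75124886 390.45433515 147.46242468] [1.77420286 1.55631167 0.20900366] 0.4282961832543408 [ 0.07667528  0.0446203  -1.71098126] [ 0.518  0.627  1.496 -0.005  1.004  0.515]
```

View pics/w8.png

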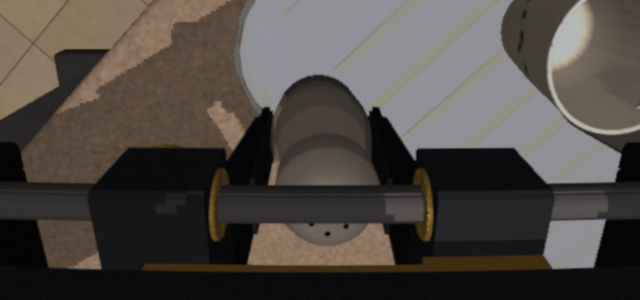

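Call:
apply_moves:
  offset:
    - [0,-1,0.4]
    - [-0.5,-3,0.4]
    - [-1,-5.3,0.4]
    - [-1.4,-7.6,0.4]
    - [-1.8,-9.9,0.4]
    - [-2.2,-12.2,0.4]
    - [-2.6,-14.5,0.4]
    - [-3,-16.5,0.4]
    - [-3,-18.1,0.4]
    - [-3,-18.1,-1]
    - [-3,-18.1,-2.8]
    - [-3,-18.1,-3.5]
    - [-3,-18.1,-3.5]
  yaw: [0,0,0,0,0,0,0,0,0,0,0,0,0]
  jaw: [1,1,1,1,1,1,1,1,1,1,1,1,1]

```text
t: 13.95
eef_pos: [477.8, -62.7, 57.1]
tcp_rot: [1.892, 1.562, 0.326]
ft_force: [0.5, 0.0, -0.5]
opening: 0.431
```

```bash
python3 - <<'E'
from h import *
c,s=wrist(); print(s['t'],s['eef_pos'],s['tcp_rot'],s['opening'],s['ft_force'],S.from_euler('xyz',s['tcp_rot']).as_matrix().round(3))
save('w9',c['frame'][100:])
print(proj(c,[(479.7,-62.2+42,5),(479.7-42,-62.2,5),(479.7+42,-62.2,5)]).round(1))
z=s['eef_pos'][2]-27; x,y=s['eef_pos'][:2]
for d in (-3,0,3): print(d,proj(c,[(x,y+22+d,z),(x,y+22+d,z+8),(x,y-17+d,z+85),(x,y+d,z+90)]).round(1).tolist())
E
```

```text
13.95 [477.75395447 -62.70001213  57.10866433] [1.8918111  1.5620818  0.32593167] 0.4309932622562298 [ 0.54765846  0.03512674 -0.53374595] [[ 0.008  1.     0.005]
 [ 0.003  0.005 -1.   ]
 [-1.     0.008 -0.003]]
[[323.3 194.5]
 [246.7 269.8]
 [398.5 270.2]]
-3 [[319.7, 251.3], [319.9, 256.3], [321.2, 444.6], [321.7, 410.4]]
0 [[319.8, 245.3], [319.9, 250.1], [321.2, 437.0], [321.8, 401.9]]
3 [[319.8, 239.3], [319.9, 243.9], [321.3, 429.3], [321.9, 393.2]]
```

View pics/w9.png

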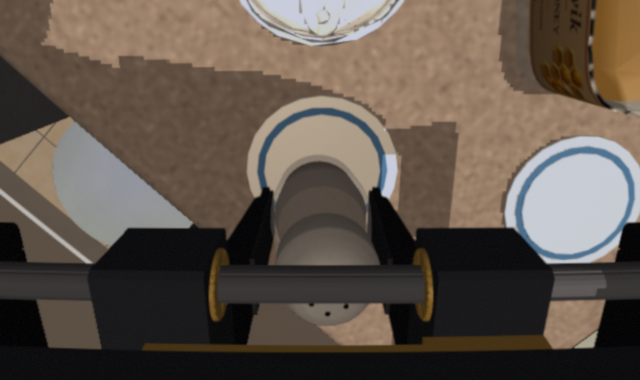

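Call:
apply_moves:
  offset:
    - [0.08,0.06,-0.4]
    - [0.08,0.06,-0.8]
    - [0.08,0.06,-0.96]
    - [0.08,0.06,-0.96]
    - [0.08,0.06,-0.96]
  yaw: [0,0,0,0,0]
  jaw: [1,1,1,1,1]

```text
t: 14.62
eef_pos: [480.6, -61.2, 34.2]
tcp_rot: [1.773, 1.56, 0.208]
ft_force: [-0.3, 0.3, -1.6]
opening: 0.434
```

```bash
python3 - <<'E'
from h import *
c,s=wrist(); print(s['t'],s['eef_pos'],s['tcp_rot'],s['opening'],s['ft_force'])
save('w10',c['frame'][100:])
E
```

```text
14.625 [480.56873445 -61.23556233  34.24322274] [1.77342491 1.56010691 0.20777986] 0.43383128850571206 [-0.34617287  0.28222479 -1.63599659]
```

View pics/w10.png

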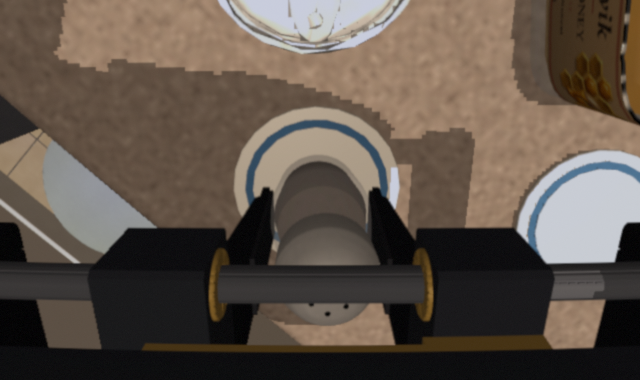

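Call:
apply_moves:
  offset:
    - [0,0,-0.05]
    - [0,0,-0.08]
    - [0,0,-0.08]
    - [0,0,-0.08]
  yaw: [0,0,0,0]
  jaw: [1,1,1,1]

```text
t: 15.18
eef_pos: [480.6, -61.3, 32.3]
tcp_rot: [1.768, 1.56, 0.202]
ft_force: [-1.0, -0.8, -1.5]
opening: 0.428
```

Call:
apply_moves:
  offset:
    - [0,0,-0.04]
    - [0,0,-0.04]
    - [0,0,-0.04]
    - [0,0,-0.04]
    - [0,0,-0.04]
    - [0,0,-0.04]
    - [0,0,-0.04]
    - [0,0,0.5]
    - [0,0,2.5]
    - [0,0,5]
    - [0,0,6.5]
    - [0,0,7]
  yaw: [0,0,0,0,0,0,0,0,0,0,0,0]
  jaw: [1,1,-0.4,-0.4,-0.4,-0.4,-0.4,-0.4,-0.4,-0.6,-1,-1]

```text
t: 16.68
eef_pos: [481.0, -61.3, 210.1]
tcp_rot: [1.635, 1.556, 0.07]
ft_force: [-0.3, 0.8, -0.9]
opening: 0.955
```

```bash
python3 - <<'E'
from h import *
c,s=wrist(); print(s['t'],s['eef_pos'],s['tcp_rot'],s['opening'],s['ft_force'])
save('w11',c['frame'])
print(proj(c,[(479.7,-62.2,95),(479.7,-62.2,5),(479.7,-62.2+22,5),(479.7,-62.2-17,85)]).round(1))
E
```

```text
16.675 [480.9707247  -61.31646725 210.12770139] [1.63504002 1.55610173 0.06951252] 0.9547059444040897 [-0.25348953  0.80789068 -0.89722259]
[[315.7 241.3]
 [315.2 214.2]
 [315.3 189.8]
 [315.6 260.1]]
```

View pics/w11.png

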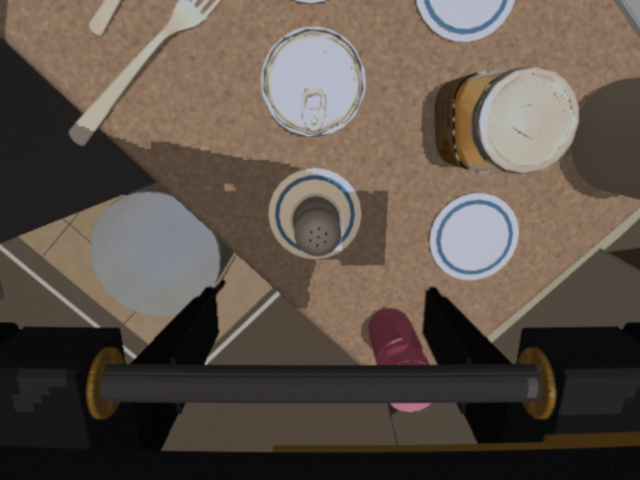

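Call:
apply_moves:
  offset:
    - [0.5,1.5,0]
    - [1.7,3.4,0]
    - [2.9,5.5,0]
    - [4,7.6,0]
    - [5,9.7,0]
    - [6,11.7,0]
    - [7,13.3,0]
    - [7,13.3,-1]
    - [7,13.3,-1]
    - [7,13.3,-1]
  yaw: [0,0,0,0,0,0,0,0,0,0]
  jaw: [-1,-1,-1,-1,-1,-1,-1,-1,-1,-1]

```text
t: 17.98
eef_pos: [656.0, 270.7, 184.9]
tcp_rot: [1.632, 1.557, 0.066]
ft_force: [-0.5, -0.9, 1.1]
opening: 1.0
```

```bash
python3 - <<'E'
from h import *
c,s=wrist(); print(s['t'],s['eef_pos'],s['tcp_rot'],s['opening'],s['ft_force'])
save('w12',c['frame'])
for y in (268,271,274):print(proj(c,[(656,y,108),(656,y,3),(656,y+20,3),(656,y+20,108)]).round(1).tolist())
E
```

```text
17.975 [656.00179833 270.7074992  184.94979134] [1.63169874 1.55720186 0.06563558] 1.0004452600282647 [-0.51647494 -0.94902607  1.05795791]
[[318.2, 261.2], [317.0, 222.0], [317.1, 198.6], [318.4, 229.4]]
[[318.3, 256.5], [317.0, 218.5], [317.1, 195.0], [318.4, 224.5]]
[[318.3, 251.8], [317.1, 215.0], [317.1, 191.5], [318.4, 219.6]]
```

View pics/w12.png

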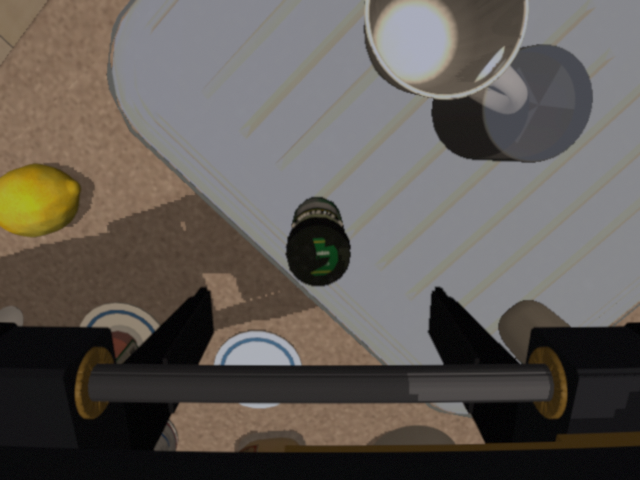

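Call:
apply_moves:
  offset:
    - [0,0.01,-1.5]
    - [0,0.01,-3]
    - [0,0.01,-4.2]
    - [0,0.01,-5.2]
    - [0,0.01,-5.55]
    - [0,0.01,-5.55]
    - [0,0.01,-5.55]
    - [0,0.01,-5.55]
    - [0,0.01,-5.55]
    - [0,0.01,-5.55]
    - [0,0.01,-5.55]
    - [0,0.01,-5.55]
    - [0,0.01,-5.55]
    - [0,0.01,-5.55]
    - [0,0.01,-5.55]
  yaw: [0,0,0,0,0,0,0,0,0,0,0,0,0,0,0]
  jaw: [-1,-1,-1,-1,-1,-1,-1,1,1,1,1,1,1,1,1]

```text
t: 19.9
eef_pos: [656.0, 271.0, 46.9]
tcp_rot: [1.649, 1.556, 0.083]
ft_force: [-2.2, 0.1, 2.0]
opening: 0.422
```

Call:
apply_moves:
  offset:
    - [0,0,1]
    - [0,0,2]
    - [0,0,3]
    - [0,0,3.6]
    - [0,0,3.6]
  yaw: [0,0,0,0,0]
  jaw: [1,1,1,1,1]

```text
t: 20.52
eef_pos: [656.4, 271.0, 137.6]
tcp_rot: [1.666, 1.555, 0.1]
ft_force: [0.2, 0.6, -1.4]
opening: 0.42
```

```bash
python3 - <<'E'
from h import *
c,s=wrist(); print(s['t'],s['eef_pos'],s['tcp_rot'],s['opening'],s['ft_force'])
save('w13',c['frame'][150:])
x,y,z=s['eef_pos']; z-=43
for d in (-3,0,3): print(d,proj(c,[(x,y+20+d,z),(x,y+d,z+105),(x,y+d+20,z+105)]).round(1).tolist())
E
```

```text
20.525 [656.37093131 271.04016151 137.59626628] [1.66642167 1.55487129 0.10025448] 0.41989125704937397 [ 0.19646007  0.57357404 -1.44294293]
-3 [[318.8, 245.9], [323.3, 408.4], [323.8, 349.4]]
0 [[318.9, 240.3], [323.3, 400.0], [323.9, 340.0]]
3 [[318.9, 234.8], [323.4, 391.4], [324.0, 330.5]]
```

View pics/w13.png

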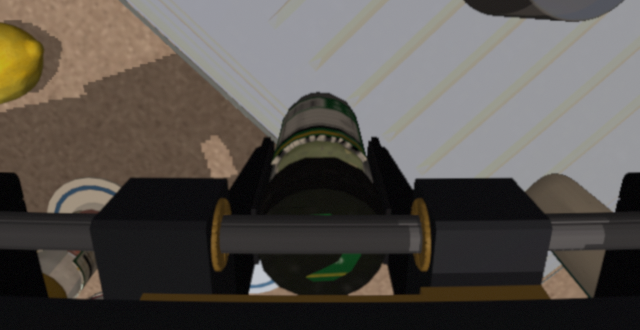

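Call:
apply_moves:
  offset:
    - [-0.6,-1.6,0]
    - [-1.4,-3.4,0]
    - [-2.24,-5.2,0]
    - [-2.24,-5.8,0]
    - [-2.24,-5.8,-1.5]
    - [-2.24,-5.8,-2.5]
    - [-2.24,-5.8,-2.8]
    - [-2.24,-5.8,-2.8]
  yaw: [0,0,0,0,0,0,0,0]
  jaw: [1,1,1,1,1,1,1,1]

```text
t: 21.58
eef_pos: [600.1, 126.2, 66.1]
tcp_rot: [1.647, 1.557, 0.081]
ft_force: [-0.5, -0.2, -0.9]
opening: 0.42
```

```bash
python3 - <<'E'
from h import *
c,s=wrist(); print(s['t'],s['eef_pos'],s['tcp_rot'],s['opening'],s['ft_force'])
save('w14',c['frame'][100:])
print(proj(c,[(600.4,125+42,5),(600.4-42,125,5),(600.4+42,125,5)]).round(1))
x,y,z=s['eef_pos']; z-=43
for d in (-3,0,3): print(d,proj(c,[(x,y+20+d,z)]).round(1).tolist())
E
```

```text
21.575 [600.07093323 126.19402113  66.11105516] [1.64687808 1.55731858 0.08101316] 0.4198471821843753 [-0.5427694  -0.16198397 -0.86667103]
[[319.5 194.7]
 [245.8 267.3]
 [392.  267.4]]
-3 [[319.1, 245.9]]
0 [[319.1, 240.3]]
3 [[319.1, 234.7]]
```

View pics/w14.png

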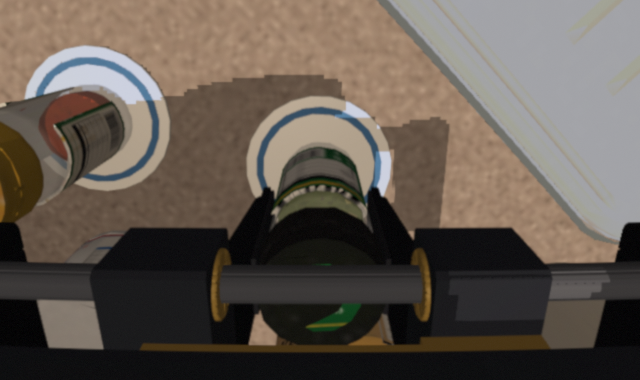

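Call:
apply_moves:
  offset:
    - [0,0,-0.4]
    - [0,0,-0.66]
    - [0,0,-0.68]
    - [0,0,-0.68]
    - [0,0,-0.68]
    - [0,0,-0.68]
    - [0,0,-0.68]
    - [0,0,-0.68]
    - [0,0,-0.68]
    - [0,0,0.5]
    - [0,0,2.5]
    - [0,0,5]
    - [0,0,7]
    - [0,0,7]
  yaw: [0,0,0,0,0,0,0,0,0,0,0,0,0,0]
  jaw: [1,1,1,1,-0.4,-0.4,-0.4,-0.4,-0.4,-0.4,-0.4,-0.6,-1,-1]

```text
t: 23.38
eef_pos: [601.5, 126.4, 245.9]
tcp_rot: [1.653, 1.549, 0.088]
ft_force: [-0.0, 0.6, -0.7]
opening: 0.954
```

```bash
python3 - <<'E'
from h import *
c,s=wrist(); print(s['t'],s['eef_pos'],s['tcp_rot'],s['opening'],s['ft_force'])
save('w15',c['frame'])
print(proj(c,[(600.4,125,110),(600.4,145,5),(600.4,125,5)]).round(1))
for cn in('top','wrist'):
    k=c if cn=='wrist' else env.read_camera('top')
    hsv=cv2.cvtColor(k['frame'],cv2.COLOR_RGB2HSV)
    m=cv2.inRange(hsv,(22,150,60),(34,255,255)); n,l,st,ce=cv2.connectedComponentsWithStats(m)
    for i in range(1,n):
        if st[i,4]>150:
            print(cn,st[i],ce[i]); ys,xs=np.where(l==i)
            q=at_z(k,np.c_[xs,ys],26)[:,:2]; cv_=np.cov(q.T); w,v=np.linalg.eigh(cv_); print(q.mean(0),v[:,1],2*np.sqrt(w))
E
```

```text
23.375 [601.51697576 126.39459494 245.89021731] [1.65346962 1.54904185 0.08770513] 0.9540551477412424 [-0.01547779  0.62292734 -0.7277172 ]
[[314.5 234.6]
 [313.5 186.8]
 [313.5 207.2]]
top [278  23  19  24 306] [287.08823529  34.9248366 ]
[978.1243805  171.13397817] [-0.99702984 -0.07701619] [20.01053434 27.58511973]
top [211 279  29  38 795] [225.02138365 297.78742138]
[432.77597697 289.33114508] [-0.95217109 -0.3055654 ] [26.24025462 35.53691208]
wrist [  71    0   86   53 3776] [112.51350636  22.82944915]
[431.28989259 286.72229517] [-0.99796055 -0.06383369] [21.68362253 38.13228489]
```

View pics/w15.png

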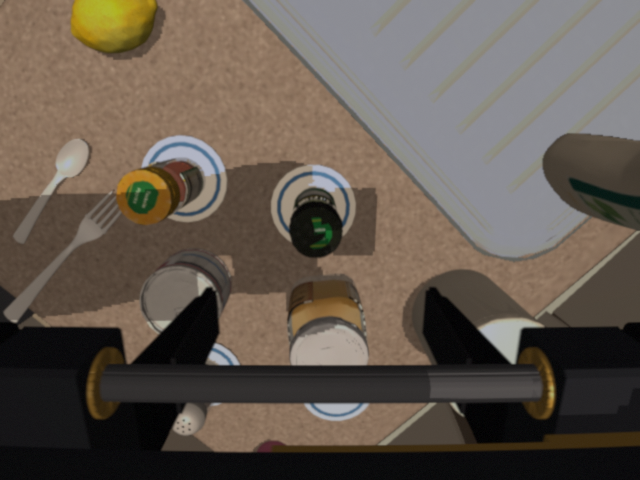

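Call:
apply_moves:
  offset:
    - [-0.8,0.8,0]
    - [-1.6,1.6,0]
    - [-2.4,2.4,0]
    - [-3.2,3.2,0]
    - [-4,4,0]
    - [-4.8,4.8,0]
    - [-5.6,5.6,0]
    - [-6.4,6.2,0]
    - [-6.76,6.56,-1]
    - [-6.76,6.56,-1.8]
    - [-6.76,6.56,-1.8]
    - [-6.76,6.56,-1.8]
    - [-6.76,6.56,-1.8]
    - [-6.76,6.56,-1.8]
  yaw: [1.6,3.2,4.8,6.4,8,9.6,11.2,12.8,14.4,16,17.5,18,18,18]
  jaw: [-1,-1,-1,-1,-1,-1,-1,-1,-1,-1,-1,-1,-1,-1]

```text
t: 25.22
eef_pos: [430.7, 290.0, 195.8]
tcp_rot: [1.747, 1.556, 2.065]
ft_force: [0.2, 0.2, 0.3]
opening: 0.997
```

```bash
python3 - <<'E'
from h import *
c,s=wrist(); print(s['t'],s['eef_pos'],S.from_euler('xyz',s['tcp_rot']).as_matrix().round(3),s['joints'].round(2))
save('w16',c['frame'])
k=c
hsv=cv2.cvtColor(k['frame'],cv2.COLOR_RGB2HSV)
m=cv2.inRange(hsv,(22,150,60),(34,255,255)); n,l,st,ce=cv2.connectedComponentsWithStats(m)
for i in range(1,n):
    if st[i,4]>500:
            print(st[i],ce[i]); ys,xs=np.where(l==i)
            q=at_z(k,np.c_[xs,ys],28)[:,:2]; cv_=np.cov(q.T); w,v=np.linalg.eigh(cv_); print(q.mean(0),v[:,1],2*np.sqrt(w))
E
```

```text
25.225 [430.7367103  290.01762508 195.76433918] [[-0.007 -0.312  0.95 ]
 [ 0.013  0.95   0.313]
 [-1.     0.014 -0.003]] [ 0.46  0.36  1.84  0.02  0.94 -1.44]
[ 286  180   67   91 4431] [318.54570074 224.86459039]
[432.21970246 290.78397971] [-0.9619458  -0.27324032] [26.635329   36.28013264]
```

View pics/w16.png

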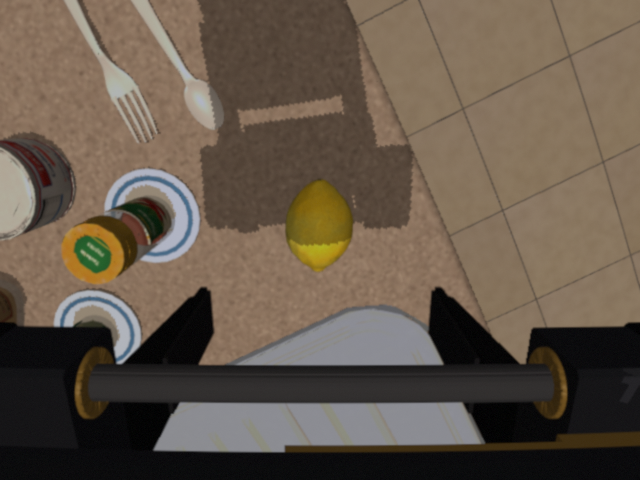

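Call:
apply_moves:
  offset:
    - [0.06,0.02,-2]
    - [0.06,0.02,-4]
    - [0.06,0.02,-5.7]
    - [0.06,0.02,-6.8]
    - [0.06,0.02,-7.4]
    - [0.06,0.02,-7.5]
    - [0.06,0.02,-7.5]
    - [0.06,0.02,-7.5]
    - [0.06,0.02,-7.5]
    - [0.06,0.02,-7.5]
    - [0.06,0.02,-7.5]
    - [0.06,0.02,-7.5]
    - [0.06,0.02,-7.5]
    - [0.06,0.02,-7.5]
  yaw: [0,0,0,0,0,0,0,0,0,0,0,0,0,0]
  jaw: [-1,-1,-1,-1,-1,-1,-1,1,1,1,1,1,1,1]

```text
t: 27.02
eef_pos: [432.4, 290.6, 8.6]
tcp_rot: [1.71, 1.556, 2.028]
ft_force: [-0.3, 0.0, 2.9]
opening: 0.56
```

Call:
apply_moves:
  offset:
    - [0,0,1]
    - [0,0,3]
    - [0,0,5]
    - [0,0,6]
    - [0,0,6]
  yaw: [0,0,0,0,0]
  jaw: [1,1,1,1,1]

```text
t: 27.65
eef_pos: [432.8, 290.8, 159.9]
tcp_rot: [1.496, 1.556, 1.814]
ft_force: [-0.1, -0.0, -1.1]
opening: 0.558
```

```bash
python3 - <<'E'
from h import *
c,s=wrist(); print(s['t'],s['eef_pos'],s['opening'],s['joints'].round(2))
save('w17',c['frame'][100:])
E
```

```text
27.65 [432.82282971 290.84350084 159.88495023] 0.5583232741737129 [ 0.46  0.41  1.88  0.02  0.85 -1.44]
```

View pics/w17.png

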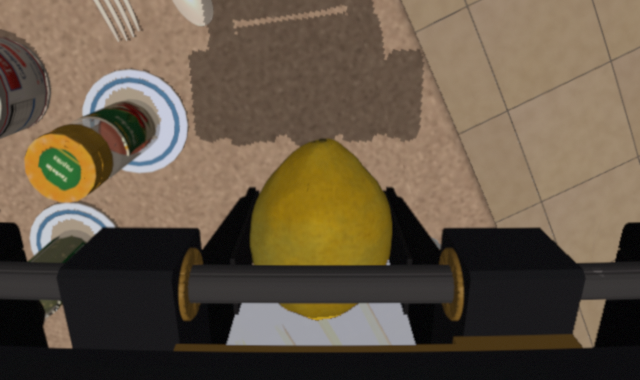

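```bash
python3 - <<'E'
from h import *
t=env.read_camera('top');s=env.read_camera('side')
for z in (100,120,140,160): print(z,at_z(t,[(372,116),(345,121),(398,121)],z).round(0)[:,:2].tolist(),at_z(s,[(218,157),(194,166),(246,162)],z).round(0)[:,:2].tolist())
print(at_z(t,[(370,161),(508,224),(400,133)],2).round(),at_z(s,[(227,214),(360,135)],2).round())
E
```

```text
100 [[767.0, 6.0], [758.0, 57.0], [757.0, -43.0]] [[769.0, -11.0], [806.0, 23.0], [712.0, -14.0]]
120 [[759.0, 8.0], [750.0, 58.0], [749.0, -40.0]] [[761.0, 3.0], [797.0, 36.0], [705.0, 0.0]]
140 [[751.0, 9.0], [742.0, 59.0], [741.0, -38.0]] [[752.0, 18.0], [788.0, 50.0], [698.0, 15.0]]
160 [[743.0, 11.0], [734.0, 59.0], [733.0, -35.0]] [[744.0, 32.0], [778.0, 64.0], [691.0, 29.0]]
[[ 711.    4.    2.]
 [ 577. -267.    2.]
 [ 770.  -59.    2.]] [[ 739.   51.    2.]
 [ 533. -228.    2.]]
```

```bash
python3 - <<'E'
import cv2,numpy as np
a=cv2.imread('pics/top0.png')[60:260,320:560];b=cv2.imread('pics/side0.png')[80:240,170:400]
cv2.imwrite('pics/can.png',np.vstack([cv2.resize(a,(480,400)),cv2.resize(b,(480,200*480//690*2))[:200]]) if 0 else cv2.resize(a,(720,600)))
cv2.imwrite('pics/can2.png',cv2.resize(b,(690,480)))
E
```

```text
(no output)
```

View pics/can.png

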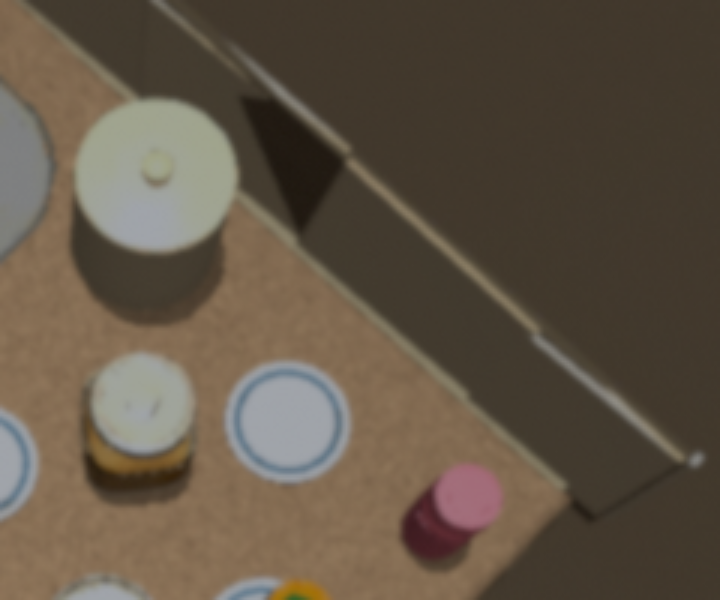

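View pics/can2.png

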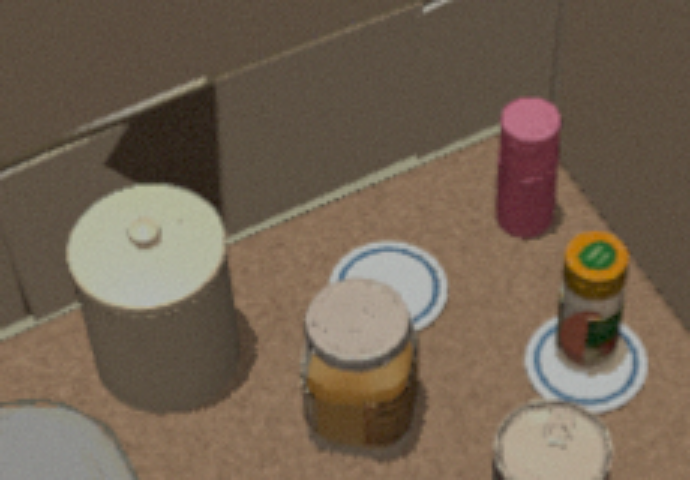

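Call:
apply_moves:
  offset:
    - [0.5,-1,0.5]
    - [1.3,-2.6,0.5]
    - [2.1,-4.2,0.5]
    - [2.9,-5.8,0.5]
    - [3.7,-7.4,0.5]
    - [4.5,-9,0.5]
    - [5.3,-10.6,0.5]
    - [6.1,-12.2,0.5]
    - [6.9,-13.6,0.5]
    - [7.77,-14.95,0.5]
    - [7.77,-14.95,0]
    - [7.77,-14.95,0]
  yaw: [0,-1.5,-3,-4.5,-6,-7.5,-9,-10.5,-11.3,-11.3,-11.3,-11.3]
  jaw: [1,1,1,1,1,1,1,1,1,1,1,1]

```text
t: 29.3
eef_pos: [624.8, -82.9, 154.7]
tcp_rot: [2.166, 1.557, 1.3]
ft_force: [-0.7, 0.5, -0.4]
opening: 0.559
```

```bash
python3 - <<'E'
from h import *
c,s=wrist(); print(s['t'],s['eef_pos'],s['opening'],s['joints'].round(2),S.from_euler('xyz',s['tcp_rot']).as_matrix().round(3)[:,1])
save('w18',c['frame'])
print(proj(c,[(627,-83.5,5),(540,-167,5),(755,7,0)]).round())
E
```

```text
29.3 [624.7642118  -82.91081862 154.7232499 ] 0.5592882326210509 [-0.24  0.56  1.61  0.02  0.97 -0.96] [0.761 0.648 0.012]
[[320. 232.]
 [166. 241.]
 [513. 247.]]
```

View pics/w18.png

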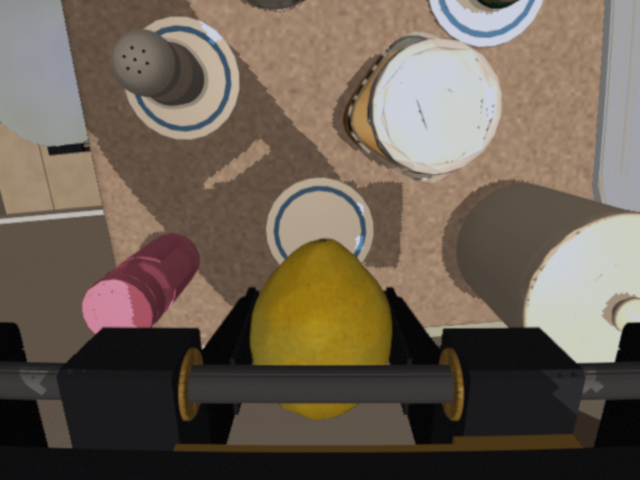

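```bash
python3 - <<'E'
from h import *
c,s=wrist()
d=np.array([.761,.648]);n=np.array([-.648,.761]); H=np.array([627,-83.5])
for nm,uv,z in [('pinkR',(199,262),3),('pinkR top',(152,318),100),('pinkback',(180,235),0),('canL',(458,245),3),('canL@120',(524,300),120),('honey edge',(400,175),3),('honeytop',(440,172),110)]:
    p=at_z(c,uv,z)[0,:2]; print(nm,p.round(),'jaw',((p-H)@d).round(1),'perp',((p-H)@n).round(1))
E
```

```text
pinkR [ 571. -165.] jaw -95.9 perp -25.7
pinkR top [ 570. -169.] jaw -98.4 perp -28.1
pinkback [ 546. -158.] jaw -110.1 perp -4.2
canL [719. -21.] jaw 110.6 perp -12.1
canL@120 [715. -20.] jaw 108.0 perp -9.1
honey edge [646. -11.] jaw 61.2 perp 43.1
honeytop [636.  -1.] jaw 60.1 perp 57.1
```

Call:
apply_moves:
  offset:
    - [0.18,0.06,0]
    - [0.18,0.06,-1.5]
    - [0.18,0.06,-3]
    - [0.18,0.06,-4]
    - [0.18,0.06,-4.5]
    - [0.18,0.06,-4.8]
    - [0.18,0.06,-4.8]
  yaw: [0,0,0,0,0,0,0]
  jaw: [1,1,1,1,1,1,1]

```text
t: 30.28
eef_pos: [630.1, -80.9, 36.8]
tcp_rot: [1.944, 1.556, 1.08]
ft_force: [0.1, 0.9, -1.7]
opening: 0.558
```

```bash
python3 - <<'E'
from h import *
c,s=wrist(); print(s['t'],s['eef_pos'],s['opening'],s['ft_force'])
save('w19',c['frame'])
x,y,z=s['eef_pos']
print(proj(c,[(627,-83.5,5),(x,y,z+20),(627-.648*42,-83.5+.761*42,5),(x-.648*39,y+.761*39,z+20)]).round())
save('s19',env.read_camera('side')['frame'])
E
```

```text
30.275 [630.14312365 -80.89181456  36.84022255] 0.5576792956177474 [ 0.06367095  0.90273996 -1.66200035]
[[312. 284.]
 [322. 333.]
 [311. 202.]
 [322. 236.]]
```

View pics/w19.png

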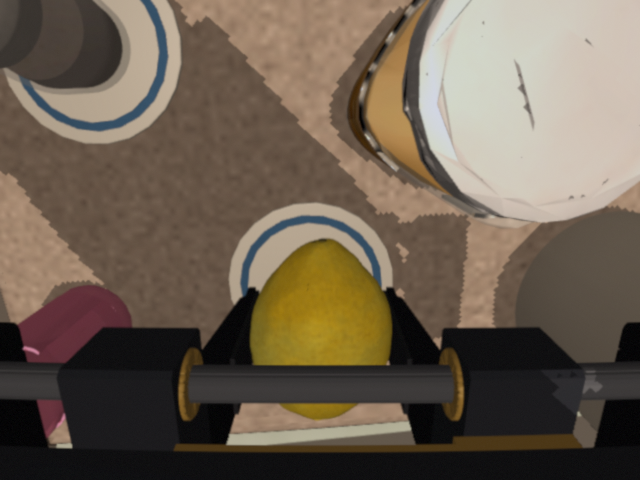

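View pics/s19.png

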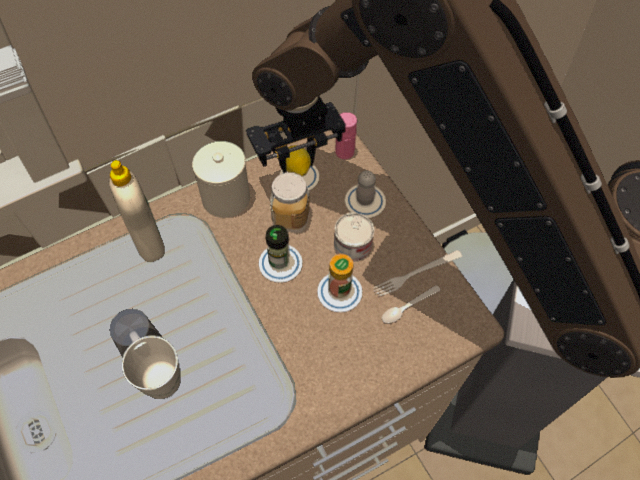

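Call:
apply_moves:
  offset:
    - [-0.03,0,-0.4]
    - [-0.03,0,-0.75]
    - [-0.03,0,-0.9]
    - [-0.03,0,-0.9]
    - [-0.03,0,-0.9]
  yaw: [0,0,0,0,0]
  jaw: [1,1,1,1,1]

```text
t: 31.0
eef_pos: [629.7, -81.1, 15.0]
tcp_rot: [1.874, 1.556, 1.01]
ft_force: [0.1, 0.3, -0.2]
opening: 0.558
```

Call:
apply_moves:
  offset:
    - [0,0,0]
    - [0,0,0]
    - [0,0,0]
    - [0,0,0]
    - [0,0,0]
    - [0,0,0]
    - [0,0,0.6]
    - [0,0,2]
    - [0,0,4]
    - [0,0,6]
    - [0,0,8]
    - [0,0,8]
  yaw: [0,0,0,0,0,0,0,0,0,0,0,0]
  jaw: [-0.45,-0.45,-0.45,-0.45,-0.45,-0.45,-0.45,-0.45,-0.45,-0.45,-0.45,-0.45]

```text
t: 32.5
eef_pos: [631.0, -81.3, 220.2]
tcp_rot: [1.461, 1.552, 0.597]
ft_force: [0.1, 0.5, 0.1]
opening: 0.727
```

```bash
python3 - <<'E'
from h import *
c,s=wrist(); print(s['t'],s['eef_pos'],s['opening'],s['ft_force'])
save('w20',c['frame'])
k=c
hsv=cv2.cvtColor(k['frame'],cv2.COLOR_RGB2HSV)
m=cv2.inRange(hsv,(22,150,50),(34,255,255)); n,l,st,ce=cv2.connectedComponentsWithStats(m)
for i in range(1,n):
    if st[i,4]>500:
            print(st[i],ce[i]); ys,xs=np.where(l==i)
            q=at_z(k,np.c_[xs,ys],33)[:,:2]; print(q.mean(0))
E
```

```text
32.5 [630.95785259 -81.32154602 220.22515532] 0.7273189126591428 [0.11238596 0.51938733 0.12508408]
[ 285  173   62   87 3926] [315.13627101 215.5878757 ]
[629.74406084 -81.4568124 ]
```

View pics/w20.png

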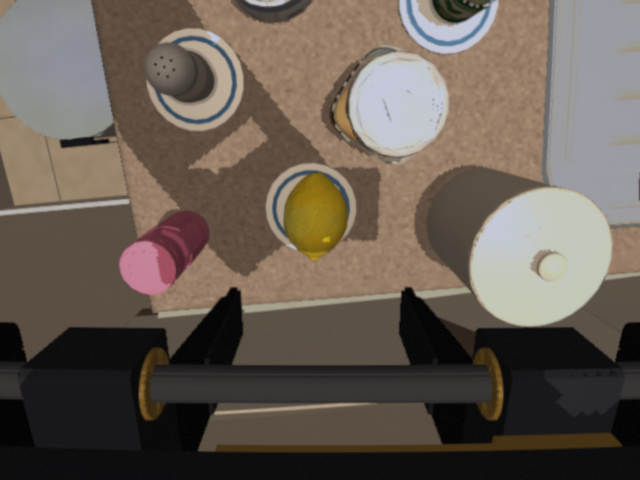

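Call:
apply_moves:
  offset:
    - [0,0,2]
    - [0,0,4]
    - [-1,2,6]
    - [-2,4,7.8]
    - [-3.2,5.3,7.8]
    - [-3.2,5.3,7.8]
    - [-3.2,5.3,7.8]
    - [-3.2,5.3,7.8]
    - [-3.2,5.3,7.8]
  yaw: [0,0,-1.5,-3,-4.5,-6,-6.7,-6.7,-6.7]
  jaw: [-0.5,-0.5,-0.5,-0.5,-0.5,-0.5,-0.5,-0.5,-0.5]

```text
t: 33.67
eef_pos: [550.0, 51.2, 412.0]
tcp_rot: [1.644, 1.555, 0.079]
ft_force: [0.6, 0.0, 0.0]
opening: 0.749
```

```bash
python3 - <<'E'
from h import *
c,s=wrist(); print(s['t'],s['eef_pos'],s['ft_force'])
f=c['frame'].copy()
for (x,y),r,h in [((475.4,152.2),21,111),((600.4,124.9),20,110),((479.7,-62.2),22,95)]:
    for z,rr,col in((5,r,(255,0,0)),(h,17 if h==95 else r,(0,0,255))):
        a=np.linspace(0,6.28,40); p=proj(c,np.c_[x+rr*np.cos(a),y+rr*np.sin(a),np.full(40,z)])
        cv2.polylines(f,[np.int32(p*16)],True,col,1,cv2.LINE_AA,4)
save('w21',cv2.resize(f[40:320,200:460],None,fx=2.1,fy=2.1)); save('s21',env.read_camera('side')['frame'])
E
```

```text
33.675 [550.0348983   51.24510775 412.00881382] [0.61355522 0.01995389 0.03970698]
```

View pics/w21.png

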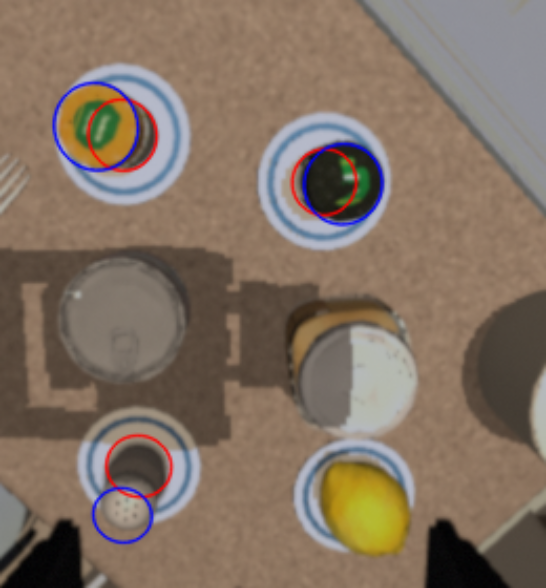

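View pics/s21.png

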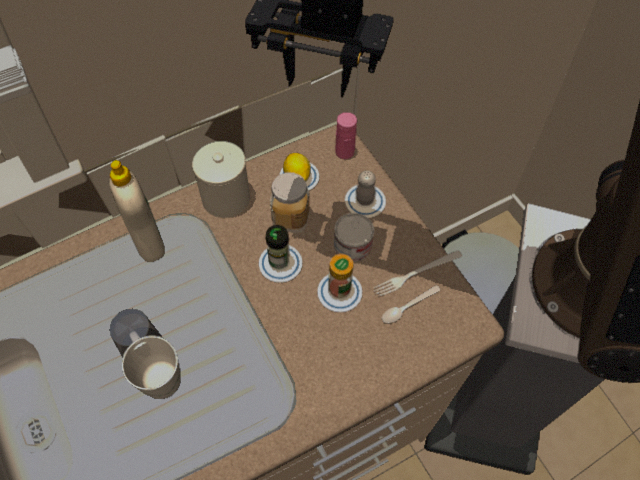

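```bash
python3 -c "
from cell import env
print(env.job_done())"
```

```text
the job is handed in; nothing more can be done
None
```

I put all four items on their coasters and handed the job in at 33.7 s of the allowed 106 s. The last pictures show everything upright, released and clear of the gripper. I didn't touch the pink look-alike, and in the pictures the tin and honey jar stand where they were.

- **Moves:** I moved the gold-capped jar first, from the coaster right of the tin to the one left of it. Then I put the salt right of the tin, the black-capped jar left of the honey jar and the lemon right of the honey jar.
- **Jars:** the wrist camera put the gold-capped and black-capped jars about 2–3 mm from their coaster centres (limit 12 mm).
- **Salt:** its base read about 3 mm to one side of centre and its top about 2 mm to the other. They disagreed the same way before I picked it up, so I put that down to its rounded shape rather than a tilt.
- **Lemon:** it measured about 3.4 mm off centre (limit 15 mm). I placed it about 3 mm off on purpose to keep the gripper clear of the pink jar. A rough reading in the final overview gave about 6 mm, before correcting for the lemon's height.
- **Cameras:** the top and side cameras disagreed by about 7 mm in y. I used the wrist camera for the coaster positions because it lay between them and gave a coaster radius within 0.4 mm of the true size.

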